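# Clear the vase and hold up the battery caddy

## Task

The empty blue vase stands in front of the battery caddy: slide it sideways along the cabinet top, upright and without lifting it, from its round cork mark onto the middle of the other, empty cork mark, and let go of it. Then take the battery caddy by its orange handle, lift it gently straight up until its underside is about 12 cm above the cabinet top, and finish there still holding it in the gripper, steady and level, with both batteries in its tray and the drawer not sliding out. Leave everything else on the cabinet where it is.

Things in the scene. Friction and masses are not known exactly. Their poses are not given: they have to be found in the camera images.
- vase: loose empty blue ceramic vase, 145 mm tall, about 0.5 kg, round. Belly 86 mm across at 30 mm height, foot 72 mm; shoulder narrows to a straight neck 43 mm across from 98 to 140 mm above the foot, rim 48 mm. Origin: centre of the underside, z axis up. Starts on mark_from
- mark_from: flat cork disc with a dark rim, 110 mm across, inlaid level with the white top (no step), on which the vase stands at the start. Origin: its centre
- mark_to: the other, empty cork disc, the same look and size, to the left or to the right of the first. Origin: its centre. The vase goes here
- caddy: loose grey plastic battery caddy, 90 (x) x 150 (y) mm, about 0.45 kg in all, balanced under its handle. Drawer below, its front to -x; open tray on top: floor 56, walls 76 mm above the underside, 82 x 142 mm inside, a 12 mm rib under the handle. Origin: centre of the underside, z up. Stands behind the vase as seen from the robot, turned up to 20 degrees; x points away from the robot
- caddy_grip (a point): middle of the caddy's orange handle bar, 132 mm above the underside; axes as the caddy's. The bar runs along y, 16 mm thick (x) and 16 mm high (124 to 140 mm above the underside), with 138 mm clear between its two uprights
- caddy_drawer (a joint): opening of the caddy's white drawer in m: 0 shut, 0.06 fully out towards the caddy's -x; light running (about 0.2 N), slides out if the caddy is tipped by some 15 degrees. Starts up to 0.008 open
- battery_a_center (a point): centre of a loose black and copper battery, 14.5 mm diameter, 50 mm long, lying along the handle direction in the front half of the caddy tray
- battery_b_center (a point): centre of the same kind of battery in the rear half of the tray
- dock: fixed round white charging dock with a black top, 100 mm across, 12 mm high, on the other side from mark_to, seen from the vase. Origin: centre of the underside
- key_bowl: loose teak key bowl, 120 mm across, 45 mm high, with keys in it. Origin: centre of the underside. Bystander
- magnifier: loose steel magnifying glass lying flat, 190 mm long along its x axis, 14 mm high; origin near the middle, lens towards +x. Bystander
- glasses_case: loose green spectacles case, 60 x 160 x 40 mm. Origin: centre of the underside. Bystander
Mind the look-alikes: they are no part of the job. What is shaped like the caddy but purple is not meant. Of the things that look like the vase, the smaller one is meant.

How it is judged:
By the outcome, as a careful person would: the job done as asked, in the order asked, and still so for the second after the job is handed in, while the arm keeps its last pose, push and grip.
It also fails if it takes over 53 s, if anything falls off the work surface, if the arm or the gripper's body presses on something with over 40 N, if the wrist force passes 120 N, or if a joint passes its speed limit or range.

## Robot

A 6-joint arm with a two-finger parallel gripper is mounted at the origin on the work surface. World frame = base frame: x ahead of the robot, y to its left, z up, the work surface at z = 0. Lengths are in m, angles in rad, forces in N, time in s.
With the tool pointing down it reaches from about 0.35 to 0.85 m from the base axis. Payload 8.1 kg.
Tool frame: the origin (TCP) lies on the front face of the gripper's body, between the roots of the fingers; the fingertips stand 73 mm ahead of it and the grasp point (between the pads) lies 54 mm ahead of it; z points along the fingers, y is the line along which they close (so a half turn about z gives the same grasp; the last joint's range is limited). The gripper opens to 85 mm and grips with 20 to 120 N. Pads are 22 mm wide; open, the fingers measure 114 mm over their backs; the gripper's body (76 mm by 85 mm) begins 54 mm behind the grasp point. The pads swing forward as they close: fully open they stand 13 mm farther back than shut.
Start: joints at [1.046, 0.13, 1.488, -0, 1.523, -0.085], TCP at [0.255, 0.543, 0.304] pointing down, gripper open.
Joint ranges: [-2.96, 2.96], [-0.89, 2.26], [0.02, 2.5], [-1.34, 4.48], [0, 2.73], [-2.66, 2.66]. Speed limits (rad/s): [2.39, 2.39, 2.79, 3.14, 3.14, 3.14].

## Interface

Orientations are given as a unit quaternion [x, y, z, w].
In Python, from plant import read_state, read_camera, hand_in, silhouettes, pinpoint gives the robot as it stands.
- The arm moves only by the tool play_rows, never from a script. Its argument "increments" is a list of rows, each an object with "xyz": the shift along the tool's x, y, z each as a share of 2.5 cm, from -1 to 1, a list of three; "angular": the turn, a rotation vector about the tool's x, y, z each as a share of 0.1 rad, from -1 to 1, a list of three; "claw": the opening, from 0 (shut) to 1 (fully open). In form: [{"xyz": [dx, dy, dz], "angular": [rx, ry, rz], "claw": claw}, ...]. A call has 1 to 10 rows; each row shifts and turns the commanded pose from where the row before left it, along the tool's axes as they then stand; what a row does not reach is not made up. A row lasts 1/12 s, in which the tool goes at most 41.7 mm and 7.16 degrees, less where a joint would pass 70% of its speed; a pose out of reach is approached as far as the arm can. A call with a number of a shift or a turn outside -1 to 1 is refused whole. A call with a gripper value outside its range is refused whole. The fingers move at their own pace and stop on an object; "squeeze" is the grip in N (left out, the last holds). Time passes only in rows, so rows that do not move let the fingers close. It gives the time, the measured TCP pose, the force, the opening and the grip force at its end, in the units of the state.
- read_state(): the state, without advancing time (a new reading comes with each control period).
- read_camera(name): name is "scene" or "side" or "wrist"; returns a dict with "frame" (420x560x3 uint8, red, green, blue), "range_z" (420x560 float32, m along the optical axis (not along the pixel's ray), 0 where there is no reading), "intrinsics" (3x3 intrinsics, pixels), "R" (3x3) and "t" (3): a world point X has camera coordinates R X + t. Camera axes: x right, y down, z forward; pixel columns grow to the right and rows downward; lengths in m; the calibration is good to about 2 mm. A picture is of the moment at which its call begins.
- hand_in(): hands the job in; it is judged then, once.
Trained networks look in the newest picture that a camera, given by its name, has taken for a name from the list of things; names that differ only in an ending like _2 or _b are one class to them, and where a whole thing is asked for, a point or a joint stands for the part that bears it (a point fixed in the world has none). Each returns a list of dicts, best first, with "score" (0 to 1); they miss things now and then, are a little off and sometimes report something else, mostly with a low value. They report only what shows in the picture. A call takes as long as a camera call. They do not tell look-alikes from the thing itself.
- silhouettes(camera, label): "pixels" (420x560 bool, what is visible of it) and "uv" ([column, row] in pixels, amid what is visible of it).
- pinpoint(camera, label): "uv" ([column, row] in pixels: a listed point, or the origin of a listed thing).
The state is a dict: "clock": time; "joint_pos": joint angles; "qvel": joint speeds; "joint_efforts": joint torques, N m; "position": TCP position; "ee_rot": TCP orientation; "force": force on the tool from outside, world axes, zero at the start; "wrist_torque": the same for the moment, N m; "opening": finger opening in m; "finger_force": force on a finger pad.
Only numpy, scipy, OpenCV 4.12 (cv2) and the standard library are available. Lean on these libraries where they do the work, as an engineer would, in place of code of your own. Each camera call takes 0.05 s, during which the arm holds its last target. There are 200 camera calls.

## Working session

There is one attempt and no reset: what is moved stays moved. The work goes in short steps, Python scripts to look and compute and a tool call to move; the robot and the scene stay as the last step left them, time stands still between calls to the robot, and variables do not carry over. Pictures are saved under pics/ and viewed, at most 10 in all, crops included, and the job is handed in when it is done.

Besides the shell and the picture viewer there is one more tool, called after "Request:" by a JSON object that holds its "api" and its "payload", one argument or row to a line. play_rows: Moves the arm, as the interface text tells. Its arguments: {"type":"object","properties":{"increments":{"type":"array","items":{"type":"object","properties":{"xyz":{"type":"array","items":{"type":"number"}},"angular":{"type":"array","items":{"type":"number"}},"claw":{"type":"number"}}}},"squeeze":{"type":"number"}},"required":["increments"]}

```bash
mkdir -p pics; ls
cat > h.py <<'E'
import numpy as np, cv2
from plant import *
def cam(n):
    c=read_camera(n); return c
def world(c,u,v,z=None):
    K=c["intrinsics"];R=c["R"];t=c["t"]
    r=np.linalg.solve(K,np.array([u,v,1.]))
    if z is None:
        d=c["range_z"][int(round(v)),int(round(u))]; return R.T@(r*d-t)
    o=-R.T@t; d=R.T@r
    return o+d*(z-o[2])/d[2]
def cloud(c,m):
    v,u=np.nonzero(m&(c["range_z"]>0)); d=c["range_z"][v,u]
    r=np.linalg.solve(c["intrinsics"],np.stack([u,v,np.ones_like(u)]).astype(float))
    return (r*d).T@c["R"]-c["R"].T@c["t"]
def save(c,n,crop=None,s=1):
    f=c["frame"]
    if crop: a,b,x,y=crop; f=f[b:y,a:x]
    cv2.imwrite("pics/"+n,cv2.resize(f[:,:,::-1],None,fx=s,fy=s,interpolation=2))
E
python3 - <<'E'
from h import *
for n in ["scene","side"]:
    c=cam(n); save(c,n+"0.png",s=1.4)
    print(n,(-c["R"].T@c["t"]).round(2))
    for l in ["vase","mark_from","mark_to","caddy","caddy_grip","dock","key_bowl","magnifier","glasses_case","battery_a_center"]:
        for r in silhouettes(n,l):
            P=cloud(c,r["pixels"])
            if len(P)>5: print(l,round(r["score"],2),np.round(r["uv"]),r["pixels"].sum(),np.percentile(P,3,axis=0).round(3),np.percentile(P,97,axis=0).round(3))
        for r in pinpoint(n,l): print("   pin",l,round(r["score"],2),np.round(r["uv"]))
E
```

```text
pics
scene [ 1.07 -0.8   1.28]
vase 0.58 [238. 188.] 944 [ 0.451 -0.079  0.021] [ 0.513 -0.018  0.146]
   pin vase 0.97 [240. 198.]
   pin vase 0.57 [257. 257.]
mark_from 0.6 [228. 205.] 141 [ 0.422 -0.09  -0.005] [ 0.509 -0.005  0.006]
   pin mark_from 0.59 [240. 201.]
mark_to 0.67 [194. 239.] 964 [ 0.391 -0.261 -0.004] [ 0.483 -0.165  0.006]
   pin mark_to 0.77 [193. 238.]
caddy 0.75 [341. 251.] 2615 [ 0.752 -0.139  0.008] [ 0.905 -0.03   0.141]
caddy 0.59 [311. 196.] 2159 [ 0.604 -0.013  0.001] [0.705 0.137 0.141]
   pin caddy 0.88 [312. 205.]
   pin caddy 0.83 [342. 261.]
   pin caddy 0.66 [193. 238.]
caddy_grip 0.92 [341. 255.] 2576 [ 0.753 -0.139  0.008] [ 0.905 -0.027  0.141]
caddy_grip 0.64 [312. 193.] 2125 [ 0.613 -0.013  0.003] [0.705 0.137 0.141]
   pin caddy_grip 0.83 [314. 176.]
   pin caddy_grip 0.6 [346. 238.]
dock 0.56 [285. 150.] 567 [0.449 0.163 0.006] [0.532 0.246 0.018]
   pin dock 0.78 [288. 149.]
key_bowl 0.65 [370. 137.] 911 [0.648 0.305 0.003] [0.749 0.414 0.047]
key_bowl 0.5 [230. 206.] 248 [ 0.417 -0.093 -0.005] [ 0.512 -0.001  0.031]
   pin key_bowl 0.86 [3
[... 1300 characters left out ...]
   0.072]
dock 0.61 [337. 340.] 1885 [0.447 0.168 0.005] [0.534 0.256 0.015]
dock 0.17 [318. 167.] 605 [ 0.505 -0.572  0.001] [ 0.596 -0.433  0.043]
   pin dock 0.81 [337. 343.]
key_bowl 0.74 [204. 390.] 4000 [0.649 0.307 0.007] [0.751 0.409 0.046]
   pin key_bowl 0.73 [204. 402.]
magnifier 0.93 [249. 197.] 354 [ 0.702 -0.327  0.003] [ 0.791 -0.256  0.012]
magnifier 0.31 [261. 270.] 3298 [ 0.607 -0.01   0.001] [0.7  0.14 0.14]
   pin magnifier 0.92 [266. 201.]
glasses_case 0.58 [318. 164.] 600 [ 0.506 -0.632  0.   ] [ 0.596 -0.433  0.042]
   pin glasses_case 0.76 [323. 171.]
battery_a_center 0.59 [265. 266.] 123 [0.63  0.051 0.061] [0.644 0.1   0.072]
   pin battery_a_center 0.52 [267. 263.]
```

View pics/scene0.png

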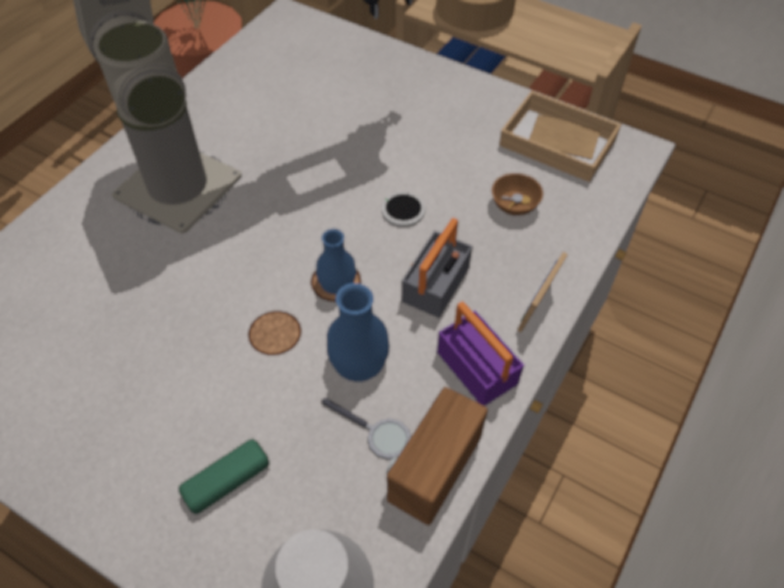

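View pics/side0.png

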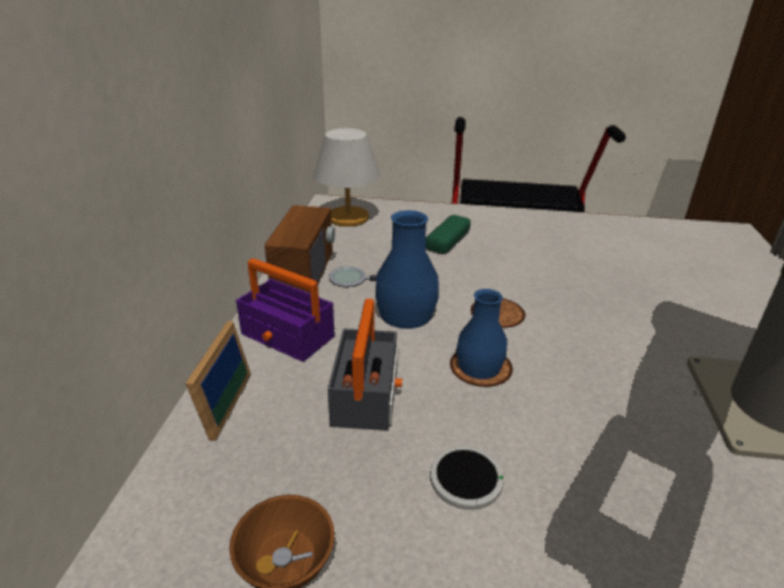

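The scene view (native pixels) shows two vases: the smaller one on a cork mark at (238,188) and a bigger one at (256,240). It also shows two caddies, grey at (311,196) and purple at (341,256). I choose the small vase and the grey caddy; the empty mark is at (194,238). Next I measure all three.

```bash
cat >> h.py <<'E'
from scipy.optimize import least_squares
from scipy.spatial.transform import Rotation as Rn
def allcloud(c):
    m=c["range_z"]>0; P=cloud(c,m); return P,c["frame"][m].astype(int)
def circ(P,r=None):
    x0=[*P[:,:2].mean(0),r or .03]
    f=lambda p: np.hypot(P[:,0]-p[0],P[:,1]-p[1])-(r or p[2])
    return least_squares(f,x0,loss="soft_l1",f_scale=.002).x
E
python3 - <<'E'
from h import *
for n in ["scene","side"]:
    c=cam(n); P,C=allcloud(c)
    save(c,n+"crop.png",(200,140,380,290) if n=="scene" else (200,150,400,330),4 if n=="scene" else 3)
    x,y,z=P.T
    blue=(C[:,2]>C[:,0]+25)&(x<.53)&(x>.4)&(abs(y+.04)<.07)
    nk=blue&(z>.102)&(z<.136); print(n,"neck",circ(P[nk],.0215).round(4),nk.sum())
    b=blue&(z>.02)&(z<.04); print("belly",circ(P[b],.043).round(4),b.sum())
    br=(C[:,0]>C[:,2]+25)&(abs(z)<.008)&(x<.55)&(x>.36)
    m=br&(y<-.13)&(y>-.3); m2=br&(y>-.13)&(y<.05)
    import cv2
    for q in (m,m2):
        h=cv2.convexHull(P[q][:,:2].astype(np.float32)); print("mark",cv2.minEnclosingCircle(h),q.sum())
    o=(C[:,0]>C[:,2]+70)&(z>.12)&(x>.55)&(x<.72)&(y>-.03)
    Q=P[o]; top=Q[Q[:,2]>.134]; r=cv2.minAreaRect(top[:,:2].astype(np.float32)); print("bar",r,np.percentile(Q,[2,98],axis=0).round(3),len(top))
    g=(x>.57)&(x<.75)&(y>-.04)&(y<.16)&(z>.066)&(z<.08)&(C[:,0]<C[:,2]+20)
    print("walls",cv2.minAreaRect(P[g][:,:2].astype(np.float32)))
E
```

```text
scene neck [ 0.4732 -0.0393  0.0215] 174
belly [ 0.4714 -0.0372  0.043 ] 55
mark ((0.43655169010162354, -0.21416644752025604), 0.056317199021577835) 915
mark ((0.47178229689598083, -0.04141208902001381), 0.053021389991045) 135
bar ((0.6581948399543762, 0.05978613346815109), (0.01589053124189377, 0.14741156995296478), 3.5975148677825928) [[ 0.65  -0.012  0.127]
 [ 0.668  0.128  0.144]] 224
walls ((0.6572363376617432, 0.06350482255220413), (0.09165666252374649, 0.1555989682674408), 3.1191463470458984)
side neck [ 0.4721 -0.0383  0.0215] 265
belly [ 0.4718 -0.0402  0.043 ] 186
mark ((0.4356151819229126, -0.21305648982524872), 0.05500058829784393) 298
mark ((0.4693785011768341, -0.03824751824140549), 0.05524425208568573) 367
bar ((0.6565778851509094, 0.06491511315107346), (0.016223590821027756, 0.14794832468032837), 3.286867141723633) [[ 0.646 -0.004  0.122]
 [ 0.665  0.138  0.142]] 337
walls ((0.6566497087478638, 0.06366574019193649), (0.09044843912124634, 0.1538388878107071), 3.5553457736968994)
```

View pics/sidecrop.png

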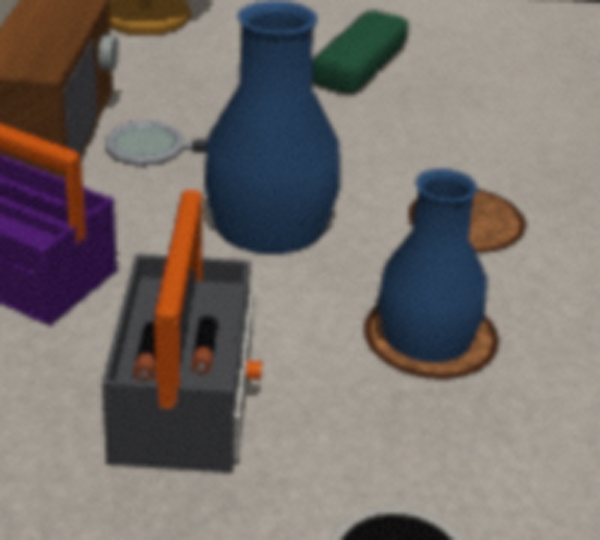

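```bash
cat >> h.py <<'E'
def plan(p,yaw,st=None):
    """p: TCP target; yaw: world heading of tool y. Prints needed shift in tool axes (mm) and rotvec (tool)"""
    s=st or read_state(); R=Rn.from_quat(s["ee_rot"])
    zt=np.array([0,0,-1.]); yt=np.array([np.cos(yaw),np.sin(yaw),0])
    out=[]
    for sg in (1,-1):
        T=Rn.from_matrix(np.stack([np.cross(sg*yt,zt),sg*yt,zt],1)); out.append((R.inv()*T).as_rotvec())
    rv=min(out,key=np.linalg.norm)
    d=R.inv().apply(np.array(p)-s["position"])
    print("t",s["clock"],"pos",np.round(s["position"],4),"units xyz(before turn)",(d/.025).round(2),"rot units",(rv/.1).round(2),"alt",(max(out,key=np.linalg.norm)/.1).round(2),"F",np.round(s["force"],2),"open",round(s["opening"],4),"ff",s["finger_force"],"q",np.round(s["joint_pos"],2))
    print("units xyz(after turn)",((R*Rn.from_rotvec(rv)).inv().apply(np.array(p)-s["position"])/.025).round(2), R.as_matrix().round(3).tolist())
E
python3 -c "
from h import *
plan([.472,-.039,.24],np.arctan2(.1745,.036))"
```

```text
t 2.2 pos [0.2554 0.5429 0.3039] units xyz(before turn) [-17.75 -17.37   2.56] rot units [-0.    0.   -2.36] alt [ 0.    0.   29.05] F [-0.1  -0.23 -0.1 ] open 0.0852 ff 0.0 q [ 1.05  0.13  1.49 -0.    1.52 -0.09]
units xyz(after turn) [-13.19 -21.05   2.56] [[-0.905, 0.426, -0.0], [0.426, 0.905, -0.0], [-0.0, -0.0, -1.0]]
```

The crop confirms it: the small blue vase stands on the near cork disc and the empty disc is beyond it. The grey caddy has both batteries in its tray.

Request:
{"api": "play_rows", "payload": {
  "increments": [
    {"xyz":[-0.5,-0.5,0],"angular":[0,0,0],"claw":1},
    {"xyz":[-1,-0.98,0],"angular":[0,0,0],"claw":1},
    {"xyz":[-1,-0.98,0],"angular":[0,0,0],"claw":1},
    {"xyz":[-1,-0.98,0],"angular":[0,0,0],"claw":1},
    {"xyz":[-1,-0.98,0],"angular":[0,0,0],"claw":1},
    {"xyz":[-1,-0.98,0],"angular":[0,0,0],"claw":1},
    {"xyz":[-1,-0.98,0],"angular":[0,0,0],"claw":1},
    {"xyz":[-1,-0.98,0],"angular":[0,0,0],"claw":1},
    {"xyz":[-1,-0.98,0],"angular":[0,0,0],"claw":1},
    {"xyz":[-1,-0.98,0],"angular":[0,0,0],"claw":1}
  ],
  "squeeze": 30
}}

```text
clock: 3.03
position: [0.3713, 0.2294, 0.3041]
ee_rot: [0.218, 0.976, 0.0, 0.0]
force: [1.0, 0.2, -0.1]
opening: 0.0854
finger_force: 0.0
```

Request:
{"api": "play_rows", "payload": {
  "increments": [
    {"xyz":[-1,-0.98,0.3],"angular":[0,0,0],"claw":1},
    {"xyz":[-1,-0.98,0.3],"angular":[0,0,0],"claw":1},
    {"xyz":[-1,-0.98,0.3],"angular":[0,0,0],"claw":1},
    {"xyz":[-1,-0.98,0.3],"angular":[0,0,0],"claw":1},
    {"xyz":[-1,-0.98,0.3],"angular":[0,0,0],"claw":1},
    {"xyz":[-1,-0.98,0.3],"angular":[0,0,0],"claw":1},
    {"xyz":[-1,-0.98,0.3],"angular":[0,0,-0.8],"claw":1},
    {"xyz":[-0.5,-0.5,0.3],"angular":[0,0,-0.8],"claw":1},
    {"xyz":[0,0,0.1],"angular":[0,0,-0.76],"claw":1},
    {"xyz":[0,0,0],"angular":[0,0,0],"claw":1}
  ]
}}

```text
clock: 3.87
position: [0.4635, -0.016, 0.2405]
ee_rot: [0.101, 0.995, 0.0, -0.001]
force: [0.1, 0.6, -0.1]
opening: 0.0855
finger_force: 0.0
```

Run:
```python
from h import *
plan([.472,-.039,.24],np.arctan2(.1745,.036))
c=cam("wrist"); save(c,"w1.png"); P,C=allcloud(c); x,y,z=P.T
for lo,hi,r in((.1,.137,.0215),(.138,.147,.024),(.02,.045,.043)):
  m=(C[:,2]>C[:,0]+25)&(abs(x-.472)<.06)&(abs(y+.039)<.06)&(z>lo)&(z<hi)
  if m.sum()>20: print(lo,circ(P[m],r).round(4),P[m][:,:2].min(0),P[m][:,:2].max(0),m.sum())
```

```text
t 3.8667 pos [ 0.4635 -0.016   0.2405] units xyz(before turn) [-0.52 -0.83  0.02] rot units [-0.   -0.02  0.01] alt [ 3.000e-02 -0.000e+00 -3.141e+01] F [ 0.1  0.6 -0.1] open 0.0855 ff 0.0 q [-0.15 -0.21  1.93 -0.    1.42 -1.51]
units xyz(after turn) [-0.52 -0.83  0.02] [[-0.979, 0.201, -0.002], [0.201, 0.979, 0.0], [0.002, -0.0, -1.0]]
0.1 [ 0.4689 -0.037   0.0215] [ 0.44973101 -0.0555542 ] [ 0.48952963 -0.01670747] 2444
0.138 [ 0.4681 -0.0364  0.024 ] [ 0.44866495 -0.06037716] [ 0.49400599 -0.01584842] 2256
0.02 [ 0.4666 -0.0404  0.043 ] [ 0.42904939 -0.06701401] [0.51031526 0.00325472] 488
```

Request:
{"api": "play_rows", "payload": {
  "increments": [
    {"xyz":[-0.25,-0.41,0],"angular":[0,0,0],"claw":1},
    {"xyz":[-0.25,-0.41,0],"angular":[0,0,0],"claw":1},
    {"xyz":[0,0,0.5],"angular":[0,0,0],"claw":1},
    {"xyz":[0,0,0.6],"angular":[0,0,0],"claw":1},
    {"xyz":[0,0,0.6],"angular":[0,0,0],"claw":1},
    {"xyz":[0,0,0.6],"angular":[0,0,0],"claw":1},
    {"xyz":[0,0,0.47],"angular":[0,0,0],"claw":1},
    {"xyz":[0,0,0],"angular":[0,0,0],"claw":1}
  ]
}}

```text
clock: 4.58
position: [0.47, -0.037, 0.1688]
ee_rot: [0.102, 0.995, 0.0, -0.002]
force: [-0.0, -0.7, -0.3]
opening: 0.0852
finger_force: 0.0
```

Request:
{"api": "play_rows", "payload": {
  "increments": [
    {"xyz":[0,0,0],"angular":[0,0,0],"claw":0.6},
    {"xyz":[0,0,0],"angular":[0,0,0],"claw":0.55},
    {"xyz":[0,0,0],"angular":[0,0,0],"claw":0.5},
    {"xyz":[0,0,0],"angular":[0,0,0],"claw":0.45},
    {"xyz":[0,0,0],"angular":[0,0,0],"claw":0.4},
    {"xyz":[0,0,0],"angular":[0,0,0],"claw":0.3},
    {"xyz":[0,0,0],"angular":[0,0,0],"claw":0.3},
    {"xyz":[0,0,0],"angular":[0,0,0],"claw":0.3}
  ],
  "squeeze": 30
}}

```text
clock: 5.25
position: [0.4727, -0.0377, 0.1735]
ee_rot: [0.102, 0.995, -0.0, 0.001]
force: [-0.4, -1.1, 5.7]
opening: 0.0465
finger_force: 30.7
```

Run:
```python
from h import *
plan([.436,-.2135,.171],np.arctan2(.1745,.036))
c=cam("side"); P,C=allcloud(c); x,y,z=P.T
b=(C[:,2]>C[:,0]+25)&(x<.53)&(x>.4)&(abs(y+.04)<.07)&(z>.02)&(z<.05); print("belly",circ(P[b],.043).round(4),b.sum())
```

```text
t 5.25 pos [ 0.4727 -0.0377  0.1735] units xyz(before turn) [ 0.01 -7.18  0.1 ] rot units [-0.    0.02 -0.  ] alt [ 0.04  0.   31.41] F [-0.4  -1.13  5.66] open 0.0465 ff 30.68366566527402 q [-0.19 -0.11  1.98 -0.    1.27 -1.55]
units xyz(after turn) [ 0.02 -7.18  0.1 ] [[-0.979, 0.202, 0.002], [0.202, 0.979, -0.001], [-0.002, -0.0, -1.0]]
belly [ 0.4719 -0.0401  0.043 ] 312
```

Run:
```python
from h import *
c=cam("side"); K=c["intrinsics"]; save(c,"s2.png",(290,150,400,300),4)
for i in range(3):
    cam("side"); s=read_state(); print(s["position"],s["force"],s["opening"],s["finger_force"])
```

```text
[ 0.47270338 -0.03769094  0.17349306] [-2.29308762 -1.68914108  6.91383569] 0.046484012696590825 30.68510599230649
[ 0.47268116 -0.0376657   0.17348448] [-0.59650751 -0.64806959  6.87847659] 0.04658897190134716 30.684550291334745
[ 0.47266914 -0.03768193  0.17346498] [-0.25963625 -0.50591105  5.30591505] 0.04670480585889624 30.684492113941815
```

View pics/s2.png

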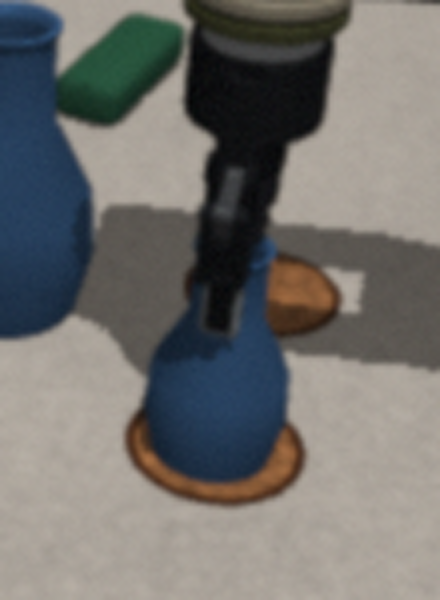

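The pad sits low, with its tip on the flaring shoulder: the opening is 46.5 mm and there is about 6 N upward on the tool. I'll open, raise a little and regrip on the straight neck.

Request:
{"api": "play_rows", "payload": {
  "increments": [
    {"xyz":[0,0,0],"angular":[0,0,0],"claw":0.75},
    {"xyz":[0,0,0],"angular":[0,0,0],"claw":0.75},
    {"xyz":[0,0,0],"angular":[0,0,0],"claw":0.75},
    {"xyz":[0,0,-0.2],"angular":[0,0,0],"claw":0.75},
    {"xyz":[0,0,-0.2],"angular":[0,0,0],"claw":0.75},
    {"xyz":[0,0,0],"angular":[0,0,0],"claw":0.6},
    {"xyz":[0,0,0],"angular":[0,0,0],"claw":0.55}
  ]
}}

```text
clock: 6.08
position: [0.4726, -0.0377, 0.1833]
ee_rot: [0.102, 0.995, -0.0, 0.001]
force: [-0.6, -1.9, 6.8]
opening: 0.0472
finger_force: 14.1
```

Request:
{"api": "play_rows", "payload": {
  "increments": [
    {"xyz":[0,0,0],"angular":[0,0,0],"claw":0.5},
    {"xyz":[0,0,0],"angular":[0,0,0],"claw":0.45},
    {"xyz":[0,0,0],"angular":[0,0,0],"claw":0.4},
    {"xyz":[0,0,0],"angular":[0,0,0],"claw":0.3},
    {"xyz":[0,0,0],"angular":[0,0,0],"claw":0.3},
    {"xyz":[0,0,0],"angular":[0,0,0],"claw":0.3}
  ],
  "squeeze": 25
}}

```text
clock: 6.58
position: [0.4726, -0.0377, 0.1834]
ee_rot: [0.102, 0.995, -0.0, 0.001]
force: [-0.5, -1.0, 8.3]
opening: 0.0468
finger_force: 24.8
```

Run:
```python
from h import *
c=cam("side"); save(c,"s3.png",(290,150,400,300),4)
P,C=allcloud(c); x,y,z=P.T
bl=(C[:,2]>C[:,0]+25)&(x<.53)&(x>.4)&(abs(y+.04)<.07)
for a in (.01,.02,.03,.04,.05,.06,.07): 
    b=bl&(z>a)&(z<a+.01); print(a,circ(P[b]).round(4),b.sum())
print(P[bl&(z<.2)][:,2].min(),P[bl&(z<.2)][:,2].max())
```

```text
0.01 [ 0.4718 -0.0407  0.0408] 67
0.02 [ 0.4721 -0.0384  0.0409] 77
0.03 [ 0.4724 -0.0388  0.0421] 110
0.04 [ 0.472  -0.0393  0.0421] 124
0.05 [ 0.4721 -0.0376  0.0403] 125
0.06 [ 0.4722 -0.0385  0.0383] 166
0.07 [ 0.4723 -0.0382  0.0334] 162
0.004802363226749873 0.14649049363021366
```

View pics/s3.png

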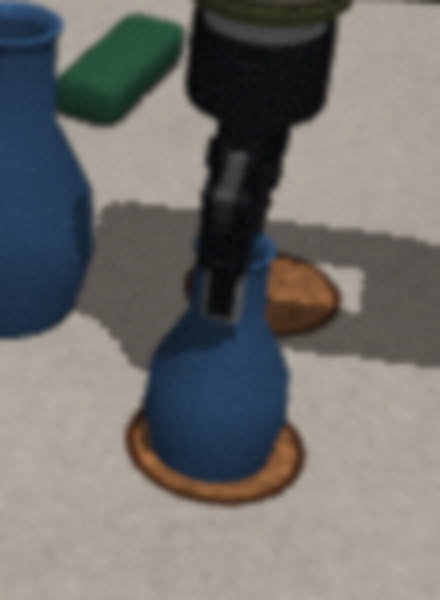

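Now the tip is on the neck, and the vase is still upright on its mark. Sliding it.

Request:
{"api": "play_rows", "payload": {
  "increments": [
    {"xyz":[0,-0.1,0],"angular":[0,0,0],"claw":0.3},
    {"xyz":[0,-0.2,0],"angular":[0,0,0],"claw":0.3},
    {"xyz":[0,-0.25,0],"angular":[0,0,0],"claw":0.3},
    {"xyz":[0,-0.25,0],"angular":[0,0,0],"claw":0.3},
    {"xyz":[0,-0.25,0],"angular":[0,0,0],"claw":0.3},
    {"xyz":[0,-0.25,0],"angular":[0,0,0],"claw":0.3},
    {"xyz":[0,-0.25,0],"angular":[0,0,0],"claw":0.3},
    {"xyz":[0,-0.25,0],"angular":[0,0,0],"claw":0.3},
    {"xyz":[0,-0.25,0],"angular":[0,0,0],"claw":0.3},
    {"xyz":[0,-0.25,0],"angular":[0,0,0],"claw":0.3}
  ]
}}

```text
clock: 7.47
position: [0.4612, -0.0937, 0.1834]
ee_rot: [0.102, 0.995, 0.001, 0.001]
force: [1.4, 11.7, 21.3]
opening: 0.0467
finger_force: 35.1
```

Run:
```python
from h import *
s=read_state(); plan([.436,-.2135,.1834],np.arctan2(.1745,.036)); p=s["position"]
c=cam("side"); P,C=allcloud(c); x,y,z=P.T
bl=(C[:,2]>C[:,0]+25)&(abs(x-p[0])<.06)&(abs(y-p[1])<.07)
for a,r in ((.01,.0408),(.03,.042),(.06,.0383)): 
    b=bl&(z>a)&(z<a+.01); print(a,circ(P[b],r).round(4),b.sum())
```

```text
t 7.4667 pos [ 0.4612 -0.0937  0.1834] units xyz(before turn) [ 0.02 -4.9  -0.01] rot units [ 0.02  0.03 -0.  ] alt [ 4.000e-02 -2.000e-02  3.141e+01] F [ 1.37 11.7  21.33] open 0.0467 ff 35.11344014899805 q [-0.31 -0.13  1.98  0.    1.3  -1.68]
units xyz(after turn) [ 0.02 -4.9  -0.  ] [[-0.979, 0.202, 0.003], [0.202, 0.979, 0.001], [-0.003, 0.002, -1.0]]
0.01 [ 0.4629 -0.0913  0.0408] 65
0.03 [ 0.4634 -0.0894  0.042 ] 100
0.06 [ 0.463  -0.0896  0.0383] 150
```

Request:
{"api": "play_rows", "payload": {
  "increments": [
    {"xyz":[0,-0.1,-0.02],"angular":[0,0,0],"claw":0.3},
    {"xyz":[0,-0.25,-0.02],"angular":[0,0,0],"claw":0.3},
    {"xyz":[0,-0.25,0],"angular":[0,0,0],"claw":0.3},
    {"xyz":[0,-0.25,0],"angular":[0,0,0],"claw":0.3},
    {"xyz":[0,-0.25,0],"angular":[0,0,0],"claw":0.3},
    {"xyz":[0,-0.25,0],"angular":[0,0,0],"claw":0.3},
    {"xyz":[0,-0.25,0],"angular":[0,0,0],"claw":0.3},
    {"xyz":[0,-0.25,0],"angular":[0,0,0],"claw":0.3},
    {"xyz":[0,-0.25,0],"angular":[0,0,0],"claw":0.3},
    {"xyz":[0,-0.25,0],"angular":[0,0,0],"claw":0.3}
  ]
}}

```text
clock: 8.35
position: [0.4484, -0.1517, 0.1834]
ee_rot: [0.102, 0.995, 0.0, 0.0]
force: [2.7, 12.1, 20.8]
opening: 0.0469
finger_force: 35.4
```

Request:
{"api": "play_rows", "payload": {
  "increments": [
    {"xyz":[0,-0.25,0],"angular":[0,0,0],"claw":0.3},
    {"xyz":[0,-0.25,0],"angular":[0,0,0],"claw":0.3},
    {"xyz":[0,-0.25,0],"angular":[0,0,0],"claw":0.3},
    {"xyz":[0,-0.25,0],"angular":[0,0,0],"claw":0.3},
    {"xyz":[0,-0.25,0],"angular":[0,0,0],"claw":0.3},
    {"xyz":[0,-0.25,0],"angular":[0,0,0],"claw":0.3},
    {"xyz":[0,-0.25,0],"angular":[0,0,0],"claw":0.3},
    {"xyz":[0,-0.25,0],"angular":[0,0,0],"claw":0.3},
    {"xyz":[0,-0.2,0],"angular":[0,0,0],"claw":0.3},
    {"xyz":[0,-0.1,0],"angular":[0,0,0],"claw":0.3}
  ]
}}

```text
clock: 9.18
position: [0.4366, -0.2083, 0.1835]
ee_rot: [0.102, 0.995, 0.0, 0.0]
force: [3.8, 9.1, 12.4]
opening: 0.0469
finger_force: 35.0
```

Run:
```python
from h import *
s=read_state(); plan([.436,-.2135,.1834],np.arctan2(.1745,.036)); p=s["position"]
for n in("side","scene"):
  c=cam(n); P,C=allcloud(c); x,y,z=P.T
  bl=(C[:,2]>C[:,0]+25)&(abs(x-p[0])<.06)&(abs(y-p[1])<.07)
  for a,r in ((.01,.0408),(.03,.042),(.06,.0383)): 
    b=bl&(z>a)&(z<a+.01); print(a,circ(P[b],r).round(4),b.sum())
```

```text
t 9.1833 pos [ 0.4366 -0.2083  0.1835] units xyz(before turn) [-0.02 -0.21  0.  ] rot units [ 0.    0.   -0.01] alt [ 1.000e-02 -0.000e+00  3.141e+01] F [ 3.8   9.14 12.37] open 0.0469 ff 34.99639259185642 q [-0.55 -0.09  1.94  0.    1.29 -1.92]
units xyz(after turn) [-0.02 -0.21  0.  ] [[-0.979, 0.203, 0.0], [0.203, 0.979, 0.0], [-0.0, 0.0, -1.0]]
0.01 [ 0.4384 -0.2059  0.0408] 57
0.03 [ 0.438  -0.2035  0.042 ] 83
0.06 [ 0.4379 -0.204   0.0383] 130
0.01 [ 0.4376 -0.2012  0.0408] 15
0.03 [ 0.4377 -0.2045  0.042 ] 49
0.06 [ 0.438  -0.2044  0.0383] 114
```

Request:
{"api": "play_rows", "payload": {
  "increments": [
    {"xyz":[0,-0.12,0],"angular":[0,0,0],"claw":0.3},
    {"xyz":[0,-0.15,0],"angular":[0,0,0],"claw":0.3},
    {"xyz":[0,-0.08,0],"angular":[0,0,0],"claw":0.3},
    {"xyz":[0,0,0],"angular":[0,0,0],"claw":0.3},
    {"xyz":[0,0,0],"angular":[0,0,0],"claw":0.3}
  ]
}}

```text
clock: 9.7
position: [0.4347, -0.2168, 0.1833]
ee_rot: [0.102, 0.995, -0.0, -0.0]
force: [0.7, 3.2, 7.4]
opening: 0.0467
finger_force: 32.1
```

Run:
```python
from h import *
s=read_state(); p=s["position"]
for n in("side","scene"):
  c=cam(n); P,C=allcloud(c); x,y,z=P.T
  bl=(C[:,2]>C[:,0]+25)&(abs(x-p[0])<.06)&(abs(y-p[1])<.07)
  for a,r in ((.01,.0408),(.03,.042),(.06,.0383)): 
    b=bl&(z>a)&(z<a+.01); print(a,circ(P[b],r).round(4),b.sum())
  br=(C[:,0]>C[:,2]+25)&(abs(z)<.008)&(x<.55)&(x>.36)&(y<-.13)&(y>-.3)
  print("mark",circ(P[br][:0] if 0 else cv2.convexHull(P[br][:,:2].astype(np.float32))[:,0],.055))
```

```text
0.01 [ 0.4357 -0.2152  0.0408] 64
0.03 [ 0.436 -0.213  0.042] 93
0.06 [ 0.436  -0.2133  0.0383] 125
mark [ 0.43612937 -0.21347517  0.055     ]
0.01 [ 0.4357 -0.2093  0.0408] 14
0.03 [ 0.4359 -0.2126  0.042 ] 57
0.06 [ 0.4363 -0.2131  0.0383] 115
mark [ 0.43635906 -0.21047708  0.055     ]
```

Request:
{"api": "play_rows", "payload": {
  "increments": [
    {"xyz":[0,0,0],"angular":[0,0,0],"claw":0.58},
    {"xyz":[0,0,0],"angular":[0,0,0],"claw":0.65},
    {"xyz":[0,0,0],"angular":[0,0,0],"claw":0.75},
    {"xyz":[0,0,0],"angular":[0,0,0],"claw":0.85},
    {"xyz":[0,0,0],"angular":[0,0,0],"claw":1},
    {"xyz":[0,0,0],"angular":[0,0,0],"claw":1}
  ]
}}

```text
clock: 10.3
position: [0.4347, -0.2162, 0.1829]
ee_rot: [0.102, 0.995, -0.0, -0.0]
force: [0.1, 0.6, -0.2]
opening: 0.0856
finger_force: 0.0
```

Request:
{"api": "play_rows", "payload": {
  "increments": [
    {"xyz":[0,0,-0.3],"angular":[0,0,0],"claw":1},
    {"xyz":[0,0,-0.6],"angular":[0,0,0],"claw":1},
    {"xyz":[0,0,-0.8],"angular":[0,0,0],"claw":1},
    {"xyz":[0,0,-0.8],"angular":[0,0,0],"claw":1},
    {"xyz":[0,0,-0.8],"angular":[0,0,0],"claw":1},
    {"xyz":[0,0,-0.3],"angular":[0,0,0],"claw":1},
    {"xyz":[0,0,0],"angular":[0,0,0],"claw":1}
  ]
}}

```text
clock: 10.88
position: [0.436, -0.2168, 0.276]
ee_rot: [0.102, 0.995, -0.001, 0.002]
force: [0.2, -0.3, 0.7]
opening: 0.086
finger_force: 0.0
```

Run:
```python
from h import *
for n in("side","scene"):
  c=cam(n); P,C=allcloud(c); x,y,z=P.T
  bl=(C[:,2]>C[:,0]+25)&(abs(x-.436)<.06)&(abs(y+.2135)<.055)
  for a,b_,r in ((.01,.02,.0408),(.03,.04,.042),(.06,.07,.0383),(.105,.135,.0215)): 
    b=bl&(z>a)&(z<b_); print(a,circ(P[b],r).round(4),b.sum())
  o=(C[:,0]>C[:,2]+70)&(z>.12)&(x>.55)&(x<.72)&(y>-.03)
  Q=P[o]; top=Q[Q[:,2]>.134]; r=cv2.minAreaRect(top[:,:2].astype(np.float32)); print("bar",r)
plan([.657,.0635,.27],np.radians(3.3))
```

```text
0.01 [ 0.4365 -0.2141  0.0408] 59
0.03 [ 0.436  -0.2121  0.042 ] 91
0.06 [ 0.4366 -0.2122  0.0383] 132
0.105 [ 0.4369 -0.212   0.0215] 172
bar ((0.6564703583717346, 0.0639297291636467), (0.016253221780061722, 0.14949533343315125), 3.2323272228240967)
0.01 [ 0.4333 -0.2105  0.0408] 12
0.03 [ 0.438  -0.2105  0.042 ] 45
0.06 [ 0.4366 -0.2114  0.0383] 108
0.105 [ 0.4393 -0.2118  0.0215] 172
bar ((0.6582907438278198, 0.06098325178027153), (0.016717348247766495, 0.14793020486831665), 3.0269289016723633)
t 10.9833 pos [ 0.4348 -0.2161  0.2727] units xyz(before turn) [-6.44 12.75  0.11] rot units [-0.   -0.   13.09] alt [  0.    -0.   -18.32] F [0.07 0.23 0.16] open 0.0855 ff 0.0 q [-0.57 -0.17  1.84 -0.    1.47 -1.93]
units xyz(after turn) [10.65  9.52  0.11] [[-0.979, 0.202, -0.0], [0.202, 0.979, -0.0], [0.0, -0.0, -1.0]]
```

The vase stands upright and released, centred within about 2 mm. Now to the caddy, going +y first to stay clear of the big vase.

Request:
{"api": "play_rows", "payload": {
  "increments": [
    {"xyz":[0,0.5,-0.5],"angular":[0,0,0],"claw":1},
    {"xyz":[0,1,-0.5],"angular":[0,0,0],"claw":1},
    {"xyz":[0,1,0],"angular":[0,0,0],"claw":1},
    {"xyz":[0,1,0],"angular":[0,0,0],"claw":1},
    {"xyz":[-0.4,1,0],"angular":[0,0,0],"claw":1},
    {"xyz":[-0.8,1,0],"angular":[0,0,0],"claw":1},
    {"xyz":[-0.8,1,0],"angular":[0,0,0],"claw":1},
    {"xyz":[-0.8,1,0],"angular":[0,0,0],"claw":1},
    {"xyz":[-0.8,1,0],"angular":[0,0,0],"claw":1},
    {"xyz":[-0.8,1,0],"angular":[0,0,0],"claw":1}
  ]
}}

```text
clock: 11.82
position: [0.5911, -0.0037, 0.297]
ee_rot: [0.102, 0.995, 0.0, -0.001]
force: [-0.0, -0.6, 1.0]
opening: 0.0853
finger_force: 0.0
```

Request:
{"api": "play_rows", "payload": {
  "increments": [
    {"xyz":[-0.8,1,0],"angular":[0,0,0],"claw":1},
    {"xyz":[-0.8,1,0],"angular":[0,0,0],"claw":1},
    {"xyz":[-0.4,1,0],"angular":[0,0,0.6],"claw":1},
    {"xyz":[0,0.25,0],"angular":[0,0,1],"claw":1},
    {"xyz":[0,0,0],"angular":[0,0,1],"claw":1},
    {"xyz":[0,0,0],"angular":[0,0,1],"claw":1},
    {"xyz":[0,0,0],"angular":[0,0,1],"claw":1},
    {"xyz":[0,0,0],"angular":[0,0,1],"claw":1},
    {"xyz":[0,0,0],"angular":[0,0,1],"claw":1},
    {"xyz":[0,0,0],"angular":[0,0,1],"claw":1}
  ]
}}

```text
clock: 12.65
position: [0.6558, 0.0644, 0.2968]
ee_rot: [0.466, 0.885, -0.001, -0.001]
force: [0.7, -0.1, -0.9]
opening: 0.0855
finger_force: 0.0
```

Request:
{"api": "play_rows", "payload": {
  "increments": [
    {"xyz":[0,0,0],"angular":[0,0,1],"claw":1},
    {"xyz":[0,0,0],"angular":[0,0,1],"claw":1},
    {"xyz":[0,0,0],"angular":[0,0,1],"claw":1},
    {"xyz":[0,0,0],"angular":[0,0,1],"claw":1},
    {"xyz":[0,0,0],"angular":[0,0,1],"claw":1},
    {"xyz":[0,0,0],"angular":[0,0,0.5],"claw":1},
    {"xyz":[0,0,0],"angular":[0,0,0],"claw":1},
    {"xyz":[0,0,0],"angular":[0,0,0],"claw":1}
  ]
}}

```text
clock: 13.32
position: [0.656, 0.0641, 0.2972]
ee_rot: [0.686, 0.728, -0.001, -0.001]
force: [-0.2, 0.0, 0.3]
opening: 0.0857
finger_force: 0.0
```

Run:
```python
from h import *
c=cam("wrist"); save(c,"w2.png"); P,C=allcloud(c); x,y,z=P.T
o=(C[:,0]>C[:,2]+70)&(z>.134)&(z<.15)&(x>.55)&(x<.75)&(y>-.05)&(y<.17)
r=cv2.minAreaRect(P[o][:,:2].astype(np.float32)); print("bar",r,o.sum())
plan([.657,.063,.19],np.radians(3.3))
```

```text
bar ((0.6564952731132507, 0.06399857997894287), (0.015709389001131058, 0.14848770201206207), 2.9921321868896484) 3631
t 13.3667 pos [0.6561 0.064  0.2974] units xyz(before turn) [-0.04  0.04  4.3 ] rot units [-0.01 -0.    0.02] alt [ 0.00e+00 -2.00e-02 -3.14e+01] F [ 0.64 -0.31  0.23] open 0.0855 ff 0.0 q [ 0.02  0.29  1.31  0.    1.54 -0.04]
units xyz(after turn) [-0.04  0.03  4.3 ] [[-0.059, 0.998, -0.001], [0.998, 0.059, 0.0], [0.0, -0.001, -1.0]]
```

View pics/w2.png

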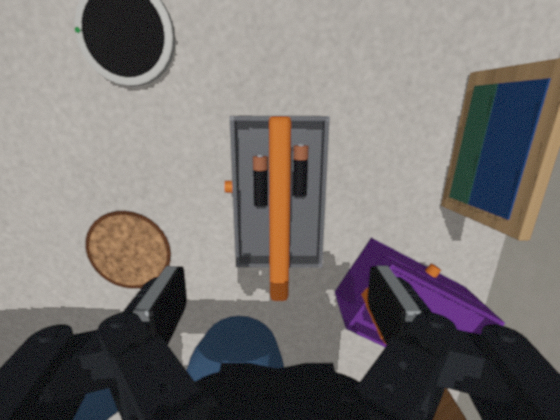

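The wrist view shows the orange bar at column 280 running vertically between the fingers, both batteries in the tray at (261,180) and (300,170), and the drawer nearly shut. Descending.

Request:
{"api": "play_rows", "payload": {
  "increments": [
    {"xyz":[0,0,0.4],"angular":[0,0,0],"claw":1},
    {"xyz":[0,0,0.7],"angular":[0,0,0],"claw":0.9},
    {"xyz":[0,0,0.8],"angular":[0,0,0],"claw":0.8},
    {"xyz":[0,0,0.8],"angular":[0,0,0],"claw":0.7},
    {"xyz":[0,0,0.8],"angular":[0,0,0],"claw":0.6},
    {"xyz":[0,0,0.6],"angular":[0,0,0],"claw":0.6},
    {"xyz":[0,0,0.27],"angular":[0,0,0],"claw":0.6},
    {"xyz":[0,0,0],"angular":[0,0,0],"claw":0.5},
    {"xyz":[0,0,0],"angular":[0,0,0],"claw":0.4}
  ]
}}

```text
clock: 14.12
position: [0.6563, 0.0636, 0.1887]
ee_rot: [0.687, 0.727, -0.0, -0.0]
force: [0.6, 0.2, 0.2]
opening: 0.0346
finger_force: 0.0
```

Request:
{"api": "play_rows", "payload": {
  "increments": [
    {"xyz":[0,0,0],"angular":[0,0,0],"claw":0.32},
    {"xyz":[0,0,0],"angular":[0,0,0],"claw":0.28},
    {"xyz":[0,0,0],"angular":[0,0,0],"claw":0.25},
    {"xyz":[0,0,0],"angular":[0,0,0],"claw":0.22},
    {"xyz":[0,0,0],"angular":[0,0,0],"claw":0.2},
    {"xyz":[0,0,0],"angular":[0,0,0],"claw":0.17},
    {"xyz":[0,0,0],"angular":[0,0,0],"claw":0.1},
    {"xyz":[0,0,0],"angular":[0,0,0],"claw":0},
    {"xyz":[0,0,0],"angular":[0,0,0],"claw":0},
    {"xyz":[0,0,0],"angular":[0,0,0],"claw":0}
  ],
  "squeeze": 60
}}

```text
clock: 14.95
position: [0.6571, 0.0636, 0.1898]
ee_rot: [0.687, 0.727, 0.001, 0.001]
force: [3.1, 0.2, 5.3]
opening: 0.0149
finger_force: 59.6
```

Request:
{"api": "play_rows", "payload": {
  "increments": [
    {"xyz":[0,0,-0.04],"angular":[0,0,0],"claw":0},
    {"xyz":[0,0,-0.08],"angular":[0,0,0],"claw":0},
    {"xyz":[0,0,-0.12],"angular":[0,0,0],"claw":0},
    {"xyz":[0,0,-0.15],"angular":[0,0,0],"claw":0},
    {"xyz":[0,0,-0.15],"angular":[0,0,0],"claw":0},
    {"xyz":[0,0,-0.15],"angular":[0,0,0],"claw":0},
    {"xyz":[0,0,-0.12],"angular":[0,0,0],"claw":0},
    {"xyz":[0,0,-0.08],"angular":[0,0,0],"claw":0},
    {"xyz":[0,0,-0.04],"angular":[0,0,0],"claw":0},
    {"xyz":[0,0,0],"angular":[0,0,0],"claw":0}
  ]
}}

```text
clock: 15.78
position: [0.6566, 0.0635, 0.2126]
ee_rot: [0.687, 0.727, 0.0, 0.0]
force: [-0.2, 0.2, -5.1]
opening: 0.0147
finger_force: 58.6
```

```bash
cat > k.py <<'E'
from h import *
plan([.657,.0635,.31],np.radians(3.3))
c=cam("side"); save(c,"k%d.png"%int(read_state()["clock"]*10),(180,100,400,320),2.7); P,C=allcloud(c); x,y,z=P.T
o=(C[:,0]>C[:,2]+70)&(x>.63)&(x<.69)&(y>-.03)&(y<.16)&(z>.1)
Q=P[o]; Q=Q[Q[:,2]>Q[:,2].max()-.012]
lo,hi=Q[Q[:,1]<.02],Q[Q[:,1]>.11]; print("bar top ends z",np.median(lo,0).round(4),np.median(hi,0).round(4))
g=(C.max(1)-C.min(1)<25)&(C.max(1)<110)&(x>.6)&(x<.72)&(y>.128)&(y<.16)&(z>.005)
print("side wall z",np.percentile(P[g][:,2],[1,5,95,99]).round(3),g.sum())
w=P[g]; 
for a,b in((.61,.63),(.685,.705)):
    s=w[(w[:,0]>a)&(w[:,0]<b)]; print(a,np.percentile(s[:,2],[2,98]).round(4) if len(s) else None)
E
python3 k.py
```

```text
t 15.7833 pos [0.6566 0.0635 0.2126] units xyz(before turn) [-0.    0.02 -3.9 ] rot units [ 0.01  0.   -0.01] alt [ 0.000e+00 -1.000e-02  3.141e+01] F [-0.21  0.16 -5.11] open 0.0147 ff 58.557772636413574 q [ 0.02  0.34  1.41 -0.    1.39 -0.04]
units xyz(after turn) [-0.    0.01 -3.9 ] [[-0.057, 0.998, 0.001], [0.998, 0.057, 0.0], [-0.0, 0.001, -1.0]]
bar top ends z [0.6617 0.0109 0.1632] [0.6519 0.1282 0.1621]
side wall z [0.025 0.035 0.538 0.55 ] 3660
0.61 [0.0259 0.548 ]
0.685 [0.0282 0.5335]
```

The caddy is held level; continuing the lift.

Request:
{"api": "play_rows", "payload": {
  "increments": [
    {"xyz":[0,0,-0.08],"angular":[0,0,0],"claw":0},
    {"xyz":[0,0,-0.15],"angular":[0,0,0],"claw":0},
    {"xyz":[0,0,-0.2],"angular":[0,0,0],"claw":0},
    {"xyz":[0,0,-0.22],"angular":[0,0,0],"claw":0},
    {"xyz":[0,0,-0.22],"angular":[0,0,0],"claw":0},
    {"xyz":[0,0,-0.22],"angular":[0,0,0],"claw":0},
    {"xyz":[0,0,-0.22],"angular":[0,0,0],"claw":0},
    {"xyz":[0,0,-0.22],"angular":[0,0,0],"claw":0},
    {"xyz":[0,0,-0.22],"angular":[0,0,0],"claw":0},
    {"xyz":[0,0,-0.22],"angular":[0,0,0],"claw":0}
  ]
}}

```text
clock: 16.67
position: [0.6565, 0.0635, 0.262]
ee_rot: [0.687, 0.727, 0.0, 0.0]
force: [-0.0, -0.2, -5.1]
opening: 0.0146
finger_force: 58.6
```

Request:
{"api": "play_rows", "payload": {
  "increments": [
    {"xyz":[0,0,-0.22],"angular":[0,0,0],"claw":0},
    {"xyz":[0,0,-0.22],"angular":[0,0,0],"claw":0},
    {"xyz":[0,0,-0.22],"angular":[0,0,0],"claw":0},
    {"xyz":[0,0,-0.22],"angular":[0,0,0],"claw":0},
    {"xyz":[0,0,-0.22],"angular":[0,0,0],"claw":0},
    {"xyz":[0,0,-0.22],"angular":[0,0,0],"claw":0},
    {"xyz":[0,0,-0.22],"angular":[0,0,0],"claw":0},
    {"xyz":[0,0,-0.2],"angular":[0,0,0],"claw":0},
    {"xyz":[0,0,-0.12],"angular":[0,0,0],"claw":0},
    {"xyz":[0,0,-0.05],"angular":[0,0,0],"claw":0}
  ]
}}

```text
clock: 17.5
position: [0.6567, 0.0635, 0.3101]
ee_rot: [0.687, 0.727, 0.0, 0.0]
force: [0.1, 0.7, -4.5]
opening: 0.0147
finger_force: 58.6
```

Request:
{"api": "play_rows", "payload": {
  "increments": [
    {"xyz":[0,0,0],"angular":[0,0,0],"claw":0},
    {"xyz":[0,0,0],"angular":[0,0,0],"claw":0},
    {"xyz":[0,0,0],"angular":[0,0,0],"claw":0},
    {"xyz":[0,0,0],"angular":[0,0,0],"claw":0},
    {"xyz":[0,0,0],"angular":[0,0,0],"claw":0},
    {"xyz":[0,0,0],"angular":[0,0,0],"claw":0}
  ]
}}

```text
clock: 18.0
position: [0.6564, 0.0635, 0.3089]
ee_rot: [0.687, 0.727, -0.0, -0.0]
force: [-0.3, 0.2, -4.3]
opening: 0.0148
finger_force: 58.6
```

```bash
python3 k.py; python3 -c "
from h import *
c=cam('side'); save(c,'end.png',(160,60,420,330),2.2)"
```

```text
t 18.0 pos [0.6564 0.0635 0.3089] units xyz(before turn) [-0.    0.02 -0.04] rot units [-0.   -0.   -0.01] alt [-0.000e+00  1.000e-02  3.141e+01] F [-0.32  0.24 -4.34] open 0.0148 ff 58.57996881008148 q [ 0.02  0.29  1.3  -0.    1.55 -0.04]
units xyz(after turn) [-0.    0.02 -0.04] [[-0.057, 0.998, -0.0], [0.998, 0.057, -0.0], [0.0, -0.0, -1.0]]
bar top ends z [0.6607 0.012  0.2597] [0.651  0.1315 0.2582]
side wall z [0.121 0.125 0.575 0.577] 2004
0.61 [0.1212 0.5765]
0.685 [0.1226 0.5753]
```

View pics/end.png

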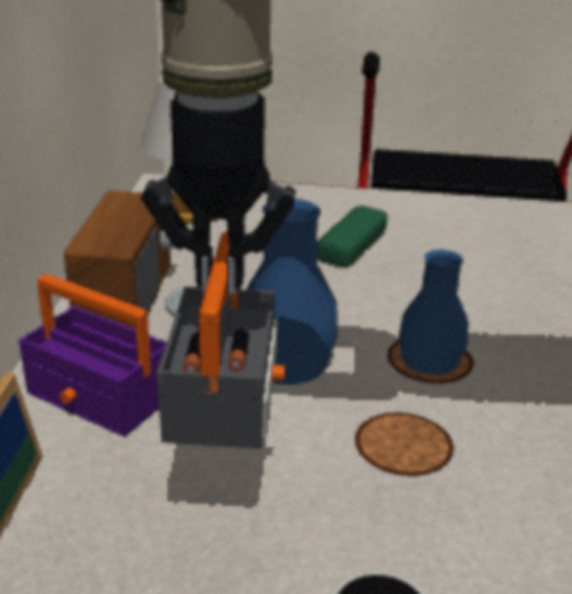

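The grey caddy hangs level with its underside at about 0.119 m. Both batteries are in the tray and the drawer is nearly shut. The vase stands upright on the second mark.

```bash
python3 -c "
from plant import *
print(hand_in())"
```

```text
the job is handed in; nothing more can be done
None
```

The job is handed in: the vase stands upright and released on the middle of the empty mark, within about 2 mm, and the gripper holds the grey caddy level about 12 cm up, with both batteries in its tray and the drawer nearly shut.

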